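Empty the latched tipping tray of tape measures into the bin

ROBOT

A 6-joint arm with a two-finger parallel gripper is mounted at the origin on the work surface. World frame = base frame: x ahead of the robot, y to its left, z up, the work surface at z = 0. Lengths are in mm, angles in rad, forces in N, time in s.
With the tool pointing down it reaches from about 325 to 850 mm from the base axis. Payload 15.5 kg.
Tool frame: the origin (TCP) lies between the finger pads; the fingertips stand 8 mm ahead of it and the grasp point (between the pads) lies 11 mm behind it; z points along the fingers, x is the direction in which the jaws open and shut, and the axes are right-handed (so a half turn about z gives the same grasp; the last joint's range is limited). The gripper opens to 91 mm and grips with 3 to 60 N. Pads are 32 mm wide; open, the fingers measure 118 mm over their backs; the gripper's body (76 mm by 178 mm) begins 60 mm behind the grasp point.
Start: joints at [-1.411, 0.494, 1.345, -0, 1.302, -0.096], TCP at [158.138, -604.664, 201.015] pointing down, gripper open.
Joint ranges: [-2.91, 2.91], [-0.82, 2.16], [0.22, 2.67], [-1.22, 4.37], [0.12, 2.79], [-3.08, 3.08]. Speed limits (rad/s): [1.89, 1.89, 2.57, 3.01, 3.01, 3.01].

INTERFACE

Orientations are given as a unit quaternion [x, y, z, w].
In Python, from station import r gives the robot as it stands.
- The arm moves only by the shell command python3 -m handwheel 'ROWS' [OPENING] [FORCE]. ROWS is JSON, a list of rows, each an object of numbers: "dx", "dy", "dz": the shift along the world's x, y, z in cm; "ax", "ay", "az": the turn, a rotation vector about the world's x, y, z in degrees. In form: [{"dx": .., "dy": .., "dz": .., "ax": .., "ay": .., "az": ..}, ...]. A call has 1 to 12 rows; each row shifts and turns the commanded pose from where the row before left it; what a row does not reach is not made up. A row lasts 1/10 s, in which the tool goes at most 50 mm and 8.59 degrees, less where a joint would pass 70% of its speed; a pose out of reach is approached as far as the arm can. A call with a gripper value outside its range is refused whole. OPENING is the closure, from 0 (fully open) to 1 (shut), set as the call begins (- or left out, the last holds). The fingers move at their own pace and stop on an object; FORCE is the grip in N (left out, the last holds). Time passes only in rows, so rows that do not move let the fingers close. It gives the time, the measured TCP pose, the force and the opening at its end, in the units of the state.
- r.sense(): the state, without advancing time (a new reading comes with each control period).
- r.capture(name): name is "scene" or "side" or "wrist"; returns the picture (420x560x3 uint8, red, green, blue); there is no depth.
- r.calibration(name): a dict with "fov_y" (degrees; the focal length in pixels is half the picture's height over the tangent of half this angle, whatever the lens; pixels are square), "cx", "cy" (the principal point, pixels), "rvec" (rotation vector, rad) and "tvec" (3), from world to camera coordinates, as OpenCV has them; the wrist camera has in their place "T_tool_cam" (4x4, takes a point from camera to tool coordinates, whose origin is the TCP and whose axes are the tool frame's). Camera axes: x right, y down, z forward; pixel columns grow to the right and rows downward; lengths in mm; the calibration is good to about 2 mm. A picture is of the moment at which its call begins: read the wrist's pose just before it. calibration takes no time and is no camera call.
- r.sign_off(): hands the job in, once; it reports no verdict.
The state is a dict: "time": time; "joints": joint angles; "qd": joint speeds; "effort": joint torques, N m; "tool_pos": TCP position; "orientation": TCP orientation; "ft_force": force on the tool from outside, world axes, zero at the start; "wrist_torque": the same for the moment, N m; "gripper_width": opening from 0.0 (shut) to 1.0 (fully open).
Only numpy, scipy, OpenCV 4.12 (cv2) and the standard library are available. Lean on these libraries where they do the work, as an engineer would, in place of code of your own. Each camera call takes 0.05 s, during which the arm holds its last target. There are 200 camera calls.

TASK

Empty the tipping tray into the blue bin: slide the brass keeper clear of the latch, swing the latch off the tray's rim, then tip the tray up (its red lever is there for that) until all three tape measures have slid into the bin. Then let the tray down gently and swing the latch back over its rim, all the way (the keeper may stay open); do not displace the bin, the screwdriver, the jar or the can.

Things in the scene. Friction and masses are not known exactly. Their poses are not given: they have to be found in the camera images.
- stand: Fixed stand of the tipping tray: a plywood base 12 mm thick, x -120 to 120 mm, y -70 to 300 mm. Origin on the table; z up, x away from the robot (turned up to 0.25 rad), y from the tray's hinged open lip towards its latched rim. The hinge axis runs along x at y = -100, z = 90 mm; the latch's pivot is at x 0, y 115 mm.
- tray_floor (a point): Centre of the upper face of the floor of the aluminium tray, turning with it. The tray is 174 mm (along the stand's x) by 180 mm (y), 0.6 kg, with 36 mm high, 5 mm thick walls on three sides; the fourth edge, at the hinge, is an open lip over the bin. The floor's upper face is level with the hinge axis.
- tray (a joint): Tilt of the tray about its hinge (rad): 0 level, stop at 1.1, growing as the latched end rises. The hinge is lightly damped and the tray falls back with a bang if let go at any angle, so follow it down with whatever pushes the lever. The tape measures start to slide at about 0.4 to 0.65 rad; at 1.0 rad all slide off.
- lever_end (a point): Centre of the round top end of the tray's lever, a straight bar 16 mm thick, red upper half, rigid with the tray. It rises from the hinge axis at x = +118 mm of the stand, 180 mm long to this point, leaning 0.5 rad towards the stand's +y when the tray is level. Pushing it towards the stand's -y (3 to 6 N at the top) tips the tray by the same angle; its side can be pushed anywhere.
- latch (a joint): Angle of the steel latch bar about its upright pivot (rad): 0 closed (its tongue lies over the tray's rim), stop at 1.57 open; growing clockwise seen from above. It stays where left (friction 0.06 N m). The keeper blocks it after about 0.1 rad until slid back; the tongue is clear of the rim above 0.95 rad. Bar 20 mm wide, 8 mm thick, top at z = 137 mm.
- latch_post (a point): Top centre of the red upright post on the latch's tail, 14 mm in diameter, 42 mm tall (its foot at z = 137 mm, its top at 179 mm), 50 mm from the pivot. With the latch closed it lies on the stand's +y side of the pivot; to open the latch push it along its arc towards the stand's +x, ending on the +x side of the pivot.
- keeper (a joint): Travel of the brass keeper bolt (m): 0 to 8 mm at the start (it lies beside the latch's tail and blocks it), 0.04 fully back at its stop; it slides towards +y of the stand, stays where left (friction about 2 N). It frees the latch beyond 0.025.
- keeper_knob (a point): Top centre of the yellow upright knob on the keeper bolt, 14 mm in diameter, 42 mm tall (its foot, the bolt's top, at z = 145 mm, its top at 187 mm). Push it towards +y of the stand.
- bin: The loose blue open bin below the tray's lip: 174 x 175 x 70 mm, walls 5 mm, 0.8 kg, axes as the stand's. Origin: centre of its underside.
- tape_green_mid (a point): The middle of a bright green tape measure, a rounded block 62 x 58 x 32 mm of about 0.17 kg, lying flat and loose on the tipping tray; this point is its centre.
- tape_grey_mid (a point): The middle of a grey tape measure, a rounded block 62 x 58 x 32 mm of about 0.17 kg, lying flat and loose on the tipping tray; this point is its centre.
- tape_black_mid (a point): The middle of a black tape measure, a rounded block 62 x 58 x 32 mm of about 0.17 kg, lying flat and loose on the tipping tray; this point is its centre.
- screwdriver: Bystander: a screwdriver with an orange handle, 200 mm long, lying on the robot's side of the stand. Origin near its middle, x along it.
- jar: Bystander: a clear jar with a red lid, 76 mm in diameter, 120 mm tall, standing beyond the stand. Origin: centre of its underside.
- can: Bystander: a red-banded can, 72 mm in diameter, 110 mm tall, standing beyond the stand. Origin: centre of its underside.
Mind the look-alikes: they are no part of the job. Of the things shaped like the bin, the blue one is meant.

How it is judged:
By the outcome, as a careful person would: the job done as asked, in the order asked, and still so for the second after the job is handed in, with the robot touching nothing.
It also fails if it takes over 61 s, if anything falls off the work surface, if the arm or the gripper's body presses on something with over 40 N, if the wrist force passes 120 N, or if a joint passes its speed limit or range.

## Working session

There is one attempt and no reset: what is moved stays moved. The work goes in short steps, Python scripts to look and compute and a shell command to move; the robot and the scene stay as the last step left them, time stands still between calls to the robot, and variables do not carry over. Pictures are saved under pics/ and viewed, about 8 in all and at most 12, crops included, and the job is handed in when it is done.

```bash
mkdir -p pics
cat > h.py <<'E'
import numpy as np, cv2
from station import r
def snap(n,f):
    im=r.capture(n); cv2.imwrite('pics/'+f+'.png',im[:,:,::-1]); return im
def cam(n):
    c=r.calibration(n); f=210/np.tan(np.radians(c['fov_y']/2))
    if 'rvec' in c:
        R=cv2.Rodrigues(np.array(c['rvec'],float))[0]; t=np.array(c['tvec'],float).ravel(); return f,c['cx'],c['cy'],R,t
    from scipy.spatial.transform import Rotation as Ro
    s=r.sense(); T=np.eye(4);T[:3,:3]=Ro.from_quat(s['orientation']).as_matrix();T[:3,3]=s['tool_pos']
    M=np.linalg.inv(T@np.array(c['T_tool_cam'])); return f,c['cx'],c['cy'],M[:3,:3],M[:3,3]
def ray(C,u,v):
    f,cx,cy,R,t=C; d=R.T@np.array([(u-cx)/f,(v-cy)/f,1]); return -R.T@t,d/np.linalg.norm(d)
def onz(C,u,v,z):
    o,d=ray(C,u,v); return o+d*(z-o[2])/d[2]
def proj(C,p):
    f,cx,cy,R,t=C; q=R@np.array(p,float)+t; return cx+f*q[0]/q[2],cy+f*q[1]/q[2]
def tri(a,b):
    (o,d),(p,e)=a,b; A=np.stack([d,-e],1); s=np.linalg.lstsq(A,p-o,rcond=None)[0]
    x=o+d*s[0];y=p+e*s[1]; return (x+y)/2,np.linalg.norm(x-y)
E
python3 - <<'E'
from h import *
a=snap('scene','s0');b=snap('side','d0')
for n in('scene','side'):
    C=cam(n);print(n,C[:3],-C[3].T@C[4],C[3][2], r.calibration(n))
s=r.sense();print(s['time'],s['tool_pos'],s['orientation'],s['gripper_width'])
E
```

```text
scene (np.float64(471.7138689942802), 275.6326727835152, 208.13608757299835) [1024.37961338  342.72826638  904.73778762] [-0.5132523  -0.39090195 -0.76404695] {'fov_y': 47.99583453969497, 'cx': 275.6326727835152, 'cy': 208.13608757299835, 'rvec': array([ 1.19632356,  2.4143585 , -0.88307925]), 'tvec': array([ 347.97858705, -197.67473343, 1351.00048999])}
side (np.float64(478.4247154248245), 286.94563282180536, 211.98343539428006) [428.91398657 996.9303756  843.48333843] [ 0.07948787 -0.82446665 -0.5603003 ] {'fov_y': 47.39723523326115, 'cx': 286.94563282180536, 'cy': 211.98343539428006, 'rvec': array([ 0.16239017, -2.73987902,  1.45603184]), 'tvec': array([ 518.78371425,  177.31322463, 1260.44635034])}
0.1 [ 158.05892438 -604.33120929  200.49013703] [ 7.91512626e-01 -6.11152568e-01 -4.08547108e-04 -3.66301693e-04] 1.0009044381589312
```

View pics/s0.png

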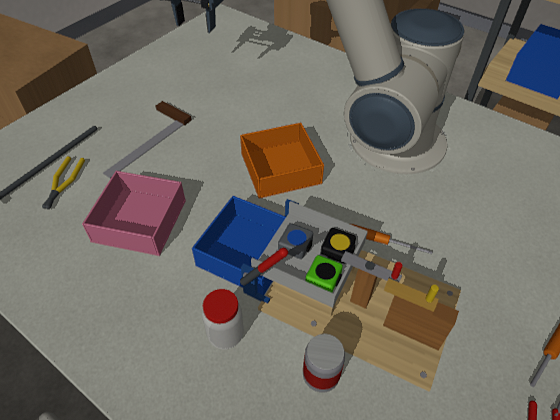

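View pics/d0.png

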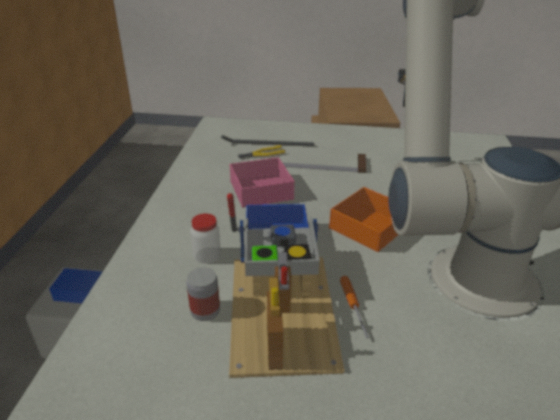

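Scene view: blue bin (240,240), red lever from (245,282) to (285,252), latch post red (397,270), yellow knob (433,293). Look-alikes: pink (135,212) and orange (282,160) boxes, red-lid jar (222,315), pliers and a yellow tape (340,242) against the knob and post. Side view: lever (232,210), post (284,275), knob (275,295).

Run:
```python
from h import *
P={}
for n,f,boxes in (('scene','s0',{'lever':(238,245,295,290),'post':(385,255,410,285),'knob':(422,280,445,306)}),('side','d0',{'lever':(222,190,242,235),'post':(275,262,293,290),'knob':(266,280,284,312)})):
    im=cv2.imread(f'pics/{f}.png');h=cv2.cvtColor(im,cv2.COLOR_BGR2HSV)
    for k,(x0,y0,x1,y1) in boxes.items():
        s=h[y0:y1,x0:x1]
        H=s[...,0]; m=(s[...,1]>130)&(s[...,2]>60)&(((H<6)|(H>174)) if k!='knob' else ((H>22)&(H<34)&(s[...,1]>170)))
        N,L,st,ce=cv2.connectedComponentsWithStats(m.astype('uint8'));i=1+st[1:,4].argmax()
        ys,xs=np.where(L==i);xs=xs+x0;ys=ys+y0
        pts=np.stack([xs,ys],1).astype(float);c=pts.mean(0);u=np.linalg.svd(pts-c,full_matrices=False)[2][0]
        t=(pts-c)@u; P[n,k]=(c,c+u*t.min(),c+u*t.max());print(n,k,len(xs),*[q.round(1) for q in P[n,k]], (xs.min(),ys.min(),xs.max(),ys.max()))
A,B=cam('scene'),cam('side')
for k in('lever','post','knob'):
    for i in range(3):
        for j in range(3):
            if (i==0)!=(j==0):continue
            x,e=tri(ray(A,*P['scene',k][i]),ray(B,*P['side',k][j]));print(k,i,j,x.round(1),round(e,1))
# crop
im=cv2.imread('pics/s0.png')[190:400,180:470];im2=cv2.imread('pics/d0.png')[190:385,180:390]
a=cv2.resize(im,None,fx=2.7,fy=2.7,interpolation=2);cv2.imwrite('pics/c1.png',a)
```

```text
scene lever 302 [272.5 259.6] [286.4 249.3] [258.2 270.3] (np.int64(258), np.int64(248), np.int64(287), np.int64(272))
scene post 123 [396.3 270.1] [399.4 261.8] [393.1 278.7] (np.int64(391), np.int64(262), np.int64(402), np.int64(279))
scene knob 141 [431.7 293.2] [435.9 284.9] [427.4 301.7] (np.int64(426), np.int64(285), np.int64(438), np.int64(302))
side lever 63 [230.4 203.8] [229.2 194. ] [231.9 215.1] (np.int64(228), np.int64(194), np.int64(233), np.int64(215))
side post 91 [283.6 274.7] [283.9 266. ] [283.3 283. ] (np.int64(281), np.int64(266), np.int64(287), np.int64(283))
side knob 127 [274.  295.9] [274.2 287. ] [273.9 305. ] (np.int64(271), np.int64(287), np.int64(278), np.int64(305))
lever 0 0 [656.9  55.8 214.2] 2.2
lever 1 1 [651.3  81.3 259.1] 0.3
lever 1 2 [638.   73.9 210.3] 31.9
lever 2 1 [675.5  38.9 216.9] 34.5
lever 2 2 [662.5  26.2 159.9] 3.4
post 0 0 [507.5 231.1 160.4] 1.8
post 1 1 [506.5 231.4 185.7] 0.1
post 1 2 [497.8 235.2 154.9] 26.3
post 2 1 [518.  227.8 167.9] 30.5
post 2 2 [508.9 230.6 134.4] 4.7
knob 0 0 [518.3 305.3 168.3] 1.5
knob 1 1 [517.4 305.8 193.8] 0.4
knob 1 2 [508.1 311.6 163.6] 24.9
knob 2 1 [528.9 299.5 173.9] 28.0
knob 2 2 [519.4 304.6 141.1] 3.9
```

View pics/c1.png

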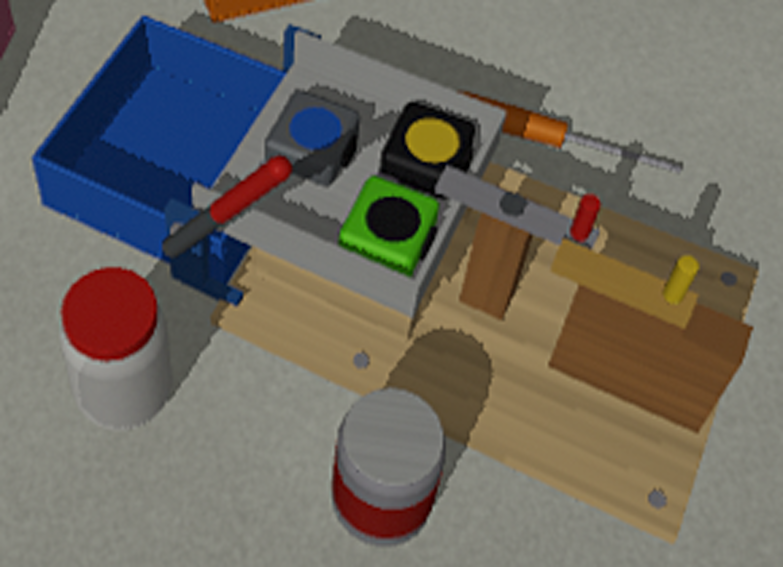

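Crop confirms the choice: blue bin under the tray's lip at crop (150,140), lever end (280,170), post (588,218), knob (685,280) and its bolt beside the latch tail. Next I fit the stand pose and check it against the base corners.

```bash
cat >> h.py <<'E'
YAW=np.radians(10.3); O=np.array([537.,68.8])
def W(x,y): c,s=np.cos(YAW),np.sin(YAW); return O+[c*x-s*y,s*x+c*y]
def Sf(p): c,s=np.cos(YAW),np.sin(YAW); d=np.array(p[:2])-O; return np.array([c*d[0]+s*d[1],-s*d[0]+c*d[1]])
def go(x,y,z):
    p=r.sense(); t=np.array(p['tool_pos']); d=np.r_[W(x,y),z]-t; return (d/10).round(2)
E
python3 - <<'E'
from h import *
A=cam('scene')
q=lambda u,v:(180+u/2.7,190+v/2.7)
for n,u,v,z in (('c -120,300',758,265,12),('c 120,300',677,540,12),('tray c 87,80,126',413,312,126),('tray -87,80',505,112,126),('jar',110,310,120),('can',393,430,110),('binc',145,17,70),('binc',36,158,70)):
    p=onz(A,*q(u,v),z);print(n,p.round(0),Sf(p).round(0))
for n,p in(('knob',(518.3,305.3)),('post',(507.5,231.1)),('lever',(651,80))):print(n,Sf(p).round(1))
print('above knob start',go(24,200,200),W(24,200),'lever start',W(118,30))
E
```

```text
c -120,300 [362. 343.  12.] [-123.  301.]
c 120,300 [603. 386.  12.] [122. 300.]
tray c 87,80,126 [624. 170. 126.] [104.  84.]
tray -87,80 [437. 134. 126.] [-87.  82.]
jar [746.   2. 120.] [ 194. -103.]
can [696. 203. 110.] [180. 104.]
binc [ 495. -185.   70.] [ -87. -243.]
binc [ 662. -157.   70.] [  83. -244.]
knob [ 23.9 236. ]
post [ -0. 165.]
lever [114.2  -9.4]
above knob start [ 3.668e+01  8.742e+01 -5.000e-02] [524.85279789 269.86826075] lever start [647.73436802 119.41521252]
```

```bash
python3 -m handwheel '[{"dx":2.9,"dy":3.0,"dz":0.6,"az":-0.44},{"dx":2.9,"dy":3.0,"dz":0.6,"az":-0.44},{"dx":2.9,"dy":3.0,"dz":0.6,"az":-0.44},{"dx":2.9,"dy":3.0,"dz":0.6,"az":-0.44},{"dx":2.9,"dy":3.0,"dz":0.6,"az":-0.44},{"dx":2.9,"dy":3.0,"dz":0.6,"az":-0.44},{"dx":2.9,"dy":3.0,"dz":0.6,"az":-0.44},{"dx":2.9,"dy":3.0,"dz":0.6,"az":-0.44},{"dx":2.9,"dy":3.0,"dz":0.6,"az":-0.44},{"dx":2.9,"dy":3.0,"dz":0.6,"az":-0.44}]' 1 20
python3 -m handwheel '[{"dx":0.4,"dy":4.5},{"dx":0.4,"dy":4.5},{"dx":0.4,"dy":4.5},{"dx":0.4,"dy":4.5},{"dx":0.4,"dy":4.5},{"dx":0.4,"dy":4.5},{"dx":0.4,"dy":4.5},{"dx":0.4,"dy":4.5},{"dx":0.4,"dy":4.5},{"dx":0.4,"dy":4.5},{"dx":0.4,"dy":4.5},{"dx":0.4,"dy":4.5}]'
python3 - <<'E'
from h import *
s=r.sense();print(s['time'],s['tool_pos'],Sf(s['tool_pos']),s['orientation'],s['joints'],s['ft_force'],go(24,200,250))
E
```

```text
0.1 [ 158.05892438 -604.33120929  200.49013703] [-493.19180585 -594.52822167] [ 7.91512626e-01 -6.11152568e-01 -4.08547108e-04 -3.66301693e-04] [-1.41052618e+00  4.94152269e-01  1.34603478e+00 -2.51269784e-05
  1.30250277e+00 -9.54874134e-02] [-0.27164036  0.66331953 -0.51982054] [36.68 87.42  4.95]invalid input at $[0]: expected keys dx, dy, dz, ax, ay, az
invalid input at $[0]: expected keys dx, dy, dz, ax, ay, az
```

```bash
python3 -m handwheel '[{"dx":2.9,"dy":3.0,"dz":0.6,"ax":0,"ay":0,"az":-0.44},{"dx":2.9,"dy":3.0,"dz":0.6,"ax":0,"ay":0,"az":-0.44},{"dx":2.9,"dy":3.0,"dz":0.6,"ax":0,"ay":0,"az":-0.44},{"dx":2.9,"dy":3.0,"dz":0.6,"ax":0,"ay":0,"az":-0.44},{"dx":2.9,"dy":3.0,"dz":0.6,"ax":0,"ay":0,"az":-0.44},{"dx":2.9,"dy":3.0,"dz":0.6,"ax":0,"ay":0,"az":-0.44},{"dx":2.9,"dy":3.0,"dz":0.6,"ax":0,"ay":0,"az":-0.44},{"dx":2.9,"dy":3.0,"dz":0.6,"ax":0,"ay":0,"az":-0.44},{"dx":2.9,"dy":3.0,"dz":0.6,"ax":0,"ay":0,"az":-0.44},{"dx":2.9,"dy":3.0,"dz":0.6,"ax":0,"ay":0,"az":-0.44}]' 1 20
python3 -m handwheel '[{"dx":0.4,"dy":4.5,"dz":0,"ax":0,"ay":0,"az":0},{"dx":0.4,"dy":4.5,"dz":0,"ax":0,"ay":0,"az":0},{"dx":0.4,"dy":4.5,"dz":0,"ax":0,"ay":0,"az":0},{"dx":0.4,"dy":4.5,"dz":0,"ax":0,"ay":0,"az":0},{"dx":0.4,"dy":4.5,"dz":0,"ax":0,"ay":0,"az":0},{"dx":0.4,"dy":4.5,"dz":0,"ax":0,"ay":0,"az":0},{"dx":0.4,"dy":4.5,"dz":0,"ax":0,"ay":0,"az":0},{"dx":0.4,"dy":4.5,"dz":0,"ax":0,"ay":0,"az":0},{"dx":0.4,"dy":4.5,"dz":0,"ax":0,"ay":0,"az":0},{"dx":0.4,"dy":4.5,"dz":0,"ax":0,"ay":0,"az":0},{"dx":0.4,"dy":4.5,"dz":0,"ax":0,"ay":0,"az":0},{"dx":0.4,"dy":4.5,"dz":0,"ax":0,"ay":0,"az":0}]'
python3 - <<'E'
from h import *
s=r.sense();print(s['time'],s['tool_pos'],Sf(s['tool_pos']),s['orientation'],s['joints'],s['ft_force'],go(24,200,250))
E
```

```text
time: 1.1
tool_pos: [449.0, -303.1, 261.1]
orientation: [0.767, -0.641, -0.0, 0.0]
ft_force: [0.2, -2.0, -0.2]
gripper_width: 0.154
time: 2.3
tool_pos: [495.8, 237.3, 260.8]
orientation: [0.768, -0.641, -0.0, 0.0]
ft_force: [1.3, -0.0, 0.6]
gripper_width: 0.005
2.3 [495.75002881 237.26655332 260.82685822] [-10.46303656 173.12730743] [ 7.67543648e-01 -6.40996652e-01 -7.16340554e-05  1.88954257e-04] [ 3.37773949e-01  3.32073231e-01  1.44578069e+00 -7.18390356e-05
  1.36413673e+00  1.72938085e+00] [ 1.30465469 -0.04824356  0.61372493] [ 2.91  3.26 -1.08]
```

```bash
python3 -m handwheel '[{"dx":1.45,"dy":1.6,"dz":0,"ax":0,"ay":0,"az":0},{"dx":1.45,"dy":1.6,"dz":0,"ax":0,"ay":0,"az":0},{"dx":0,"dy":0,"dz":-3.2,"ax":0,"ay":0,"az":0},{"dx":0,"dy":0,"dz":-3.2,"ax":0,"ay":0,"az":0},{"dx":0,"dy":0,"dz":-3.2,"ax":0,"ay":0,"az":0},{"dx":0,"dy":0,"dz":0,"ax":0,"ay":0,"az":0}]'
python3 -m handwheel '[{"dx":-0.07,"dy":0.38,"dz":0,"ax":0,"ay":0,"az":0},{"dx":-0.07,"dy":0.38,"dz":0,"ax":0,"ay":0,"az":0},{"dx":-0.07,"dy":0.38,"dz":0,"ax":0,"ay":0,"az":0},{"dx":-0.07,"dy":0.38,"dz":0,"ax":0,"ay":0,"az":0},{"dx":-0.07,"dy":0.38,"dz":0,"ax":0,"ay":0,"az":0},{"dx":-0.07,"dy":0.38,"dz":0,"ax":0,"ay":0,"az":0}]'
python3 -m handwheel '[{"dx":-0.07,"dy":0.38,"dz":0,"ax":0,"ay":0,"az":0},{"dx":-0.07,"dy":0.38,"dz":0,"ax":0,"ay":0,"az":0},{"dx":-0.07,"dy":0.38,"dz":0,"ax":0,"ay":0,"az":0},{"dx":-0.07,"dy":0.38,"dz":0,"ax":0,"ay":0,"az":0},{"dx":-0.07,"dy":0.38,"dz":0,"ax":0,"ay":0,"az":0},{"dx":-0.07,"dy":0.38,"dz":0,"ax":0,"ay":0,"az":0}]'
python3 - <<'E'
from h import *
s=r.sense();print(s['time'],Sf(s['tool_pos']),go(-30,170,163))
snap('scene','s1')
a=cv2.imread('pics/s1.png')[190:400,180:470];cv2.imwrite('pics/c2.png',cv2.resize(a,None,fx=2.7,fy=2.7,interpolation=2))
E
```

```text
time: 2.9
tool_pos: [522.6, 266.4, 161.2]
orientation: [0.767, -0.641, -0.002, 0.003]
ft_force: [-0.1, -0.3, 1.1]
gripper_width: 0.006
time: 3.5
tool_pos: [521.0, 290.5, 165.3]
orientation: [0.768, -0.641, 0.0, -0.0]
ft_force: [0.1, -2.1, 0.5]
gripper_width: 0.007
time: 4.1
tool_pos: [516.7, 313.2, 165.0]
orientation: [0.767, -0.641, 0.0, -0.0]
ft_force: [1.8, -2.7, 1.2]
gripper_width: 0.001
4.1 [ 23.76482229 244.12277994] [-3.96 -8.25 -0.2 ]
```

View pics/c2.png

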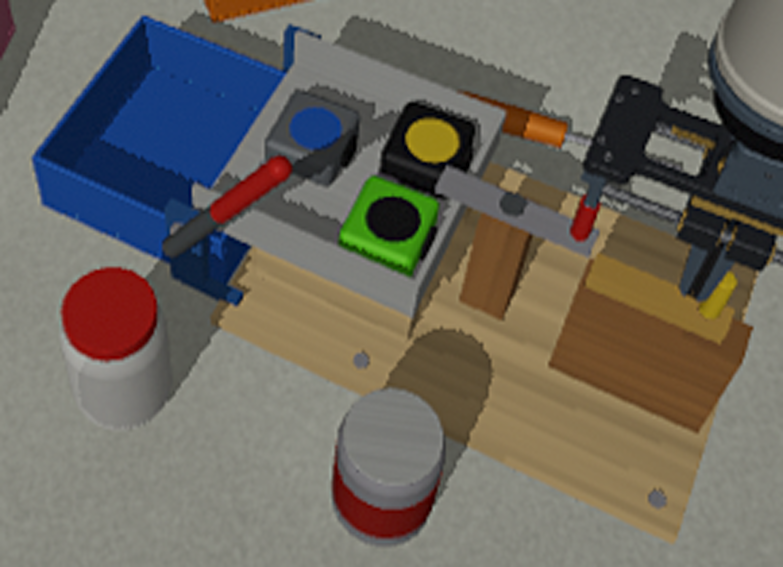

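```bash
python3 -m handwheel '[{"dx":-0.05,"dy":0.3,"dz":0,"ax":0,"ay":0,"az":0},{"dx":-0.05,"dy":0.3,"dz":0,"ax":0,"ay":0,"az":0},{"dx":0,"dy":0,"dz":0,"ax":0,"ay":0,"az":0}]'
python3 -m handwheel '[{"dx":0.2,"dy":-1,"dz":0,"ax":0,"ay":0,"az":0},{"dx":0,"dy":0,"dz":3,"ax":0,"ay":0,"az":0},{"dx":0,"dy":0,"dz":3,"ax":0,"ay":0,"az":0},{"dx":-2.0,"dy":-3,"dz":0,"ax":0,"ay":0,"az":0},{"dx":-2,"dy":-3,"dz":0,"ax":0,"ay":0,"az":0},{"dx":0,"dy":-2,"dz":0,"ax":0,"ay":0,"az":0},{"dx":0,"dy":0,"dz":0,"ax":0,"ay":0,"az":0}]'
python3 - <<'E'
from h import *
s=r.sense();print(s['time'],Sf(s['tool_pos']),s['tool_pos'],go(-31,167,163))
prev=np.array(W(-31,167))
# push path; post ahead of pusher by block half + radius
for a in np.radians([0,15,30,45,60,75,90]):
    c,s_=np.cos(a),np.sin(a); off=min(16/max(c,1e-6),13.5/max(s_,1e-6))+7
    p=np.array(W(50*s_-off*c,115+50*c+off*s_)); print(np.degrees(a).round(),((p-prev)/10).round(2));prev=p
E
```

```text
time: 4.45
tool_pos: [515.6, 319.3, 165.0]
orientation: [0.768, -0.641, -0.0, 0.0]
ft_force: [0.2, -0.5, 0.6]
gripper_width: 0.008
time: 5.15
tool_pos: [477.2, 226.5, 225.3]
orientation: [0.767, -0.642, 0.0, 0.0]
ft_force: [-0.3, 1.2, -0.4]
gripper_width: 0.006
5.15 [-30.6661795  165.86954523] [477.17016271 226.51338297 225.28262172] [-0.05  0.11 -6.23]
0.0 [ 0.82 -0.05]
15.0 [1.22 0.67]
30.0 [1.23 0.39]
45.0 [1.41 0.03]
60.0 [ 1.65 -0.64]
75.0 [ 1.27 -0.92]
90.0 [ 0.93 -1.12]
```

```bash
python3 - <<'E'
from h import *
prev=np.array(W(-31,167))
for d in [0,10,20,30,40,50,60,70,80,88]:
    a=np.radians(d); f=np.radians(np.clip((d-30)*3,0,90))
    rel=(23,-13.5*d/30) if d<=30 else (16+7*np.cos(f),-(13.5+7*np.sin(f))) if d<=60 else (16*(90-d)/30,-20.5)
    p=np.array(W(50*np.sin(a)-rel[0],115+50*np.cos(a)-rel[1])); print(d,((p-prev)/10).round(2));prev=p
E
python3 -m handwheel '[{"dx":0,"dy":0.1,"dz":-3.1,"ax":0,"ay":0,"az":0},{"dx":0,"dy":0,"dz":-3.1,"ax":0,"ay":0,"az":0},{"dx":0,"dy":0,"dz":0,"ax":0,"ay":0,"az":0}]'
```

```text
0 [ 0.82 -0.05]
10 [0.79 0.52]
20 [0.79 0.37]
30 [0.76 0.22]
40 [ 0.82 -0.  ]
50 [ 0.92 -0.2 ]
60 [ 0.95 -0.46]
70 [ 1.03 -0.62]
80 [ 0.9  -0.69]
88 [ 0.62 -0.59]
time: 5.45
tool_pos: [475.8, 229.3, 160.0]
orientation: [0.767, -0.641, -0.002, 0.002]
ft_force: [0.2, -0.8, 0.0]
gripper_width: 0.005
```

```bash
python3 -m handwheel '[{"dx":0.4,"dy":-0.03,"dz":0,"ax":0,"ay":0,"az":0},{"dx":0.45,"dy":-0.02,"dz":0,"ax":0,"ay":0,"az":0},{"dx":0.4,"dy":0.26,"dz":0,"ax":0,"ay":0,"az":0},{"dx":0.4,"dy":0.26,"dz":0,"ax":0,"ay":0,"az":0},{"dx":0.4,"dy":0.18,"dz":0,"ax":0,"ay":0,"az":0},{"dx":0.4,"dy":0.18,"dz":0,"ax":0,"ay":0,"az":0},{"dx":0.38,"dy":0.11,"dz":0,"ax":0,"ay":0,"az":0},{"dx":0.38,"dy":0.11,"dz":0,"ax":0,"ay":0,"az":0},{"dx":0.41,"dy":0,"dz":0,"ax":0,"ay":0,"az":0},{"dx":0.41,"dy":0,"dz":0,"ax":0,"ay":0,"az":0}]'
python3 -m handwheel '[{"dx":0.46,"dy":-0.1,"dz":0,"ax":0,"ay":0,"az":0},{"dx":0.46,"dy":-0.1,"dz":0,"ax":0,"ay":0,"az":0},{"dx":0.47,"dy":-0.23,"dz":0,"ax":0,"ay":0,"az":0},{"dx":0.47,"dy":-0.23,"dz":0,"ax":0,"ay":0,"az":0},{"dx":0.51,"dy":-0.31,"dz":0,"ax":0,"ay":0,"az":0},{"dx":0.51,"dy":-0.31,"dz":0,"ax":0,"ay":0,"az":0},{"dx":0.45,"dy":-0.35,"dz":0,"ax":0,"ay":0,"az":0},{"dx":0.45,"dy":-0.35,"dz":0,"ax":0,"ay":0,"az":0},{"dx":0.3,"dy":-0.3,"dz":0,"ax":0,"ay":0,"az":0},{"dx":0.3,"dy":-0.3,"dz":0,"ax":0,"ay":0,"az":0},{"dx":0,"dy":0,"dz":0,"ax":0,"ay":0,"az":0}]'
python3 - <<'E'
from h import *
s=r.sense();print(s['time'],Sf(s['tool_pos']),s['tool_pos'],go(48,150,163),go(48,150,320))
snap('scene','s2')
a=cv2.imread('pics/s2.png')[190:400,180:470];cv2.imwrite('pics/c3.png',cv2.resize(a,None,fx=2.7,fy=2.7,interpolation=2))
E
```

```text
time: 6.45
tool_pos: [518.4, 240.5, 163.0]
orientation: [0.768, -0.641, -0.0, -0.0]
ft_force: [-1.3, 0.9, 1.0]
gripper_width: 0.007
time: 7.55
tool_pos: [562.3, 214.2, 163.0]
orientation: [0.767, -0.641, 0.0, -0.0]
ft_force: [-1.3, -0.1, 0.1]
gripper_width: 0.004
7.55 [ 50.85449139 138.55841273] [562.26042207 214.21844487 163.03777324] [-0.49  1.07 -0.  ] [-0.49  1.07 15.7 ]
```

View pics/c3.png

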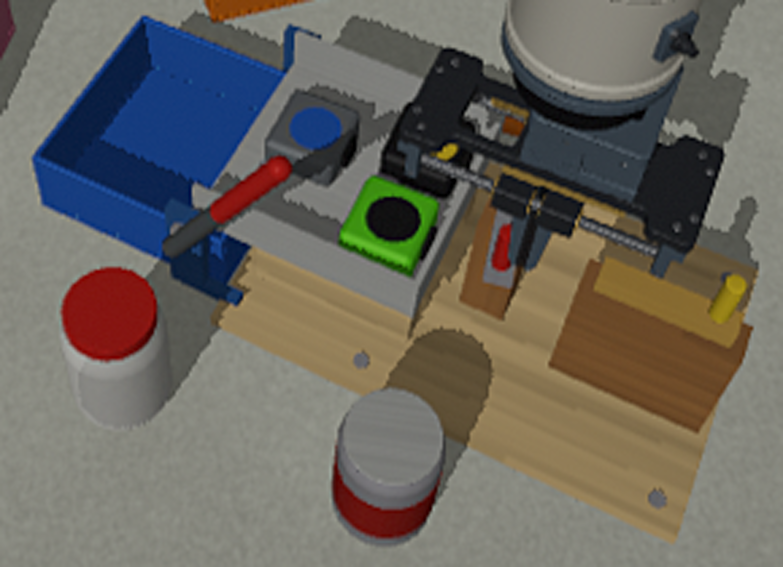

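```bash
python3 -m handwheel '[{"dx":-0.4,"dy":1.0,"dz":0,"ax":0,"ay":0,"az":0},{"dx":0,"dy":0,"dz":2.2,"ax":0,"ay":0,"az":0},{"dx":0,"dy":0,"dz":2.2,"ax":0,"ay":0,"az":0},{"dx":0,"dy":0,"dz":2.1,"ax":0,"ay":0,"az":0},{"dx":2.25,"dy":-2.5,"dz":0,"ax":0,"ay":0,"az":0},{"dx":2.25,"dy":-2.5,"dz":0,"ax":0,"ay":0,"az":0},{"dx":2.25,"dy":-2.5,"dz":0,"ax":0,"ay":0,"az":0},{"dx":2.25,"dy":-2.5,"dz":0,"ax":0,"ay":0,"az":0},{"dx":0,"dy":0,"dz":0,"ax":0,"ay":0,"az":0}]'
python3 - <<'E'
from h import *
s=r.sense();print(s['time'],Sf(s['tool_pos']),s['tool_pos'],go(118,-157,228))
E
```

```text
time: 8.5
tool_pos: [649.9, 122.4, 227.6]
orientation: [0.767, -0.642, 0.001, 0.0]
ft_force: [0.0, 0.2, -0.8]
gripper_width: 0.003
8.5 [120.64301976  32.60124945] [649.86968646 122.44712072 227.64396885] [  3.13 -18.7    0.04]
```

```bash
python3 -m handwheel '[{"dx":0.09,"dy":-0.52,"dz":0,"ax":0,"ay":0,"az":0},{"dx":0.09,"dy":-0.52,"dz":0,"ax":0,"ay":0,"az":0},{"dx":0.09,"dy":-0.52,"dz":0,"ax":0,"ay":0,"az":0},{"dx":0.09,"dy":-0.52,"dz":0,"ax":0,"ay":0,"az":0},{"dx":0.09,"dy":-0.52,"dz":0,"ax":0,"ay":0,"az":0},{"dx":0.09,"dy":-0.52,"dz":0,"ax":0,"ay":0,"az":0},{"dx":0.09,"dy":-0.52,"dz":0,"ax":0,"ay":0,"az":0},{"dx":0.09,"dy":-0.52,"dz":0,"ax":0,"ay":0,"az":0},{"dx":0.09,"dy":-0.52,"dz":0,"ax":0,"ay":0,"az":0},{"dx":0.09,"dy":-0.52,"dz":0,"ax":0,"ay":0,"az":0},{"dx":0.09,"dy":-0.52,"dz":0,"ax":0,"ay":0,"az":0},{"dx":0.09,"dy":-0.52,"dz":0,"ax":0,"ay":0,"az":0}]'
python3 -m handwheel '[{"dx":0.09,"dy":-0.52,"dz":0,"ax":0,"ay":0,"az":0},{"dx":0.09,"dy":-0.52,"dz":0,"ax":0,"ay":0,"az":0},{"dx":0.09,"dy":-0.52,"dz":0,"ax":0,"ay":0,"az":0},{"dx":0.09,"dy":-0.52,"dz":0,"ax":0,"ay":0,"az":0}]'
python3 - <<'E'
from h import *
s=r.sense();print(s['time'],Sf(s['tool_pos']),s['ft_force'],go(118,-157,228))
snap('scene','s3')
a=cv2.imread('pics/s3.png')[150:400,130:470];cv2.imwrite('pics/c4.png',cv2.resize(a,None,fx=2.3,fy=2.3,interpolation=2))
E
```

```text
time: 9.7
tool_pos: [659.3, 63.2, 229.1]
orientation: [0.768, -0.641, 0.0, -0.001]
ft_force: [-0.8, 10.0, 8.1]
gripper_width: 0.004
time: 10.1
tool_pos: [662.7, 42.0, 228.8]
orientation: [0.768, -0.641, 0.0, -0.001]
ft_force: [-0.2, 7.6, 6.3]
gripper_width: 0.002
10.1 [118.92118948 -48.806787  ] [-0.1629251   7.57015299  6.32118078] [  1.84 -10.66  -0.08]
```

View pics/c4.png

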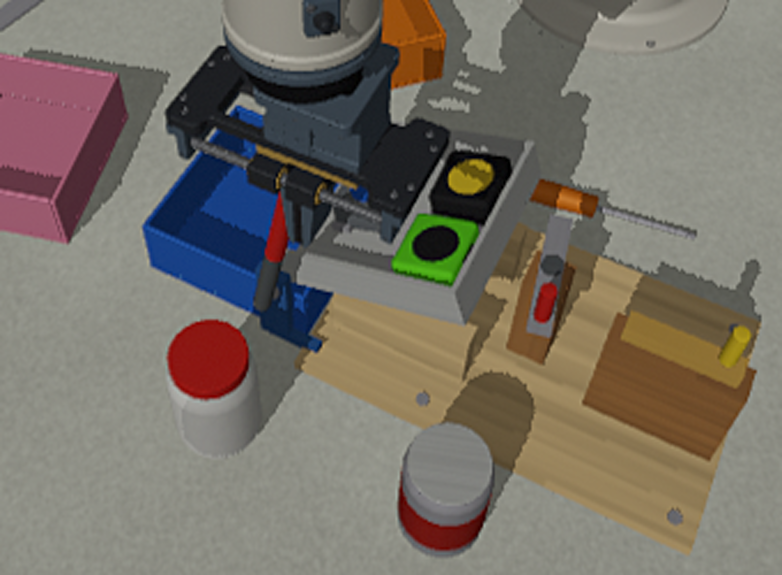

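```bash
python3 -m handwheel '[{"dx":0.08,"dy":-0.44,"dz":0,"ax":0,"ay":0,"az":0},{"dx":0.08,"dy":-0.44,"dz":0,"ax":0,"ay":0,"az":0},{"dx":0.08,"dy":-0.44,"dz":0,"ax":0,"ay":0,"az":0},{"dx":0.08,"dy":-0.44,"dz":0,"ax":0,"ay":0,"az":0},{"dx":0.08,"dy":-0.44,"dz":0,"ax":0,"ay":0,"az":0},{"dx":0.08,"dy":-0.44,"dz":0,"ax":0,"ay":0,"az":0},{"dx":0.08,"dy":-0.44,"dz":0,"ax":0,"ay":0,"az":0},{"dx":0.08,"dy":-0.44,"dz":0,"ax":0,"ay":0,"az":0},{"dx":0.08,"dy":-0.44,"dz":0,"ax":0,"ay":0,"az":0},{"dx":0.08,"dy":-0.44,"dz":0,"ax":0,"ay":0,"az":0},{"dx":0.08,"dy":-0.44,"dz":0,"ax":0,"ay":0,"az":0},{"dx":0.08,"dy":-0.44,"dz":0,"ax":0,"ay":0,"az":0}]'
python3 -m handwheel '[{"dx":0.08,"dy":-0.44,"dz":0,"ax":0,"ay":0,"az":0},{"dx":0.08,"dy":-0.44,"dz":0,"ax":0,"ay":0,"az":0},{"dx":0.08,"dy":-0.44,"dz":0,"ax":0,"ay":0,"az":0},{"dx":0.08,"dy":-0.44,"dz":0,"ax":0,"ay":0,"az":0},{"dx":0.08,"dy":-0.44,"dz":0,"ax":0,"ay":0,"az":0},{"dx":0.08,"dy":-0.44,"dz":0,"ax":0,"ay":0,"az":0},{"dx":0.08,"dy":-0.44,"dz":0,"ax":0,"ay":0,"az":0},{"dx":0.08,"dy":-0.44,"dz":0,"ax":0,"ay":0,"az":0},{"dx":0.08,"dy":-0.44,"dz":0,"ax":0,"ay":0,"az":0},{"dx":0.08,"dy":-0.44,"dz":0,"ax":0,"ay":0,"az":0},{"dx":0.08,"dy":-0.44,"dz":0,"ax":0,"ay":0,"az":0},{"dx":0.08,"dy":-0.44,"dz":0,"ax":0,"ay":0,"az":0}]'
python3 -m handwheel '[{"dx":0,"dy":0,"dz":0,"ax":0,"ay":0,"az":0},{"dx":0,"dy":0,"dz":0,"ax":0,"ay":0,"az":0},{"dx":0,"dy":0,"dz":0,"ax":0,"ay":0,"az":0},{"dx":0,"dy":0,"dz":0,"ax":0,"ay":0,"az":0},{"dx":0,"dy":0,"dz":0,"ax":0,"ay":0,"az":0}]'
python3 - <<'E'
from h import *
s=r.sense();print(s['time'],Sf(s['tool_pos']),s['ft_force'])
a=snap('scene','s4')[150:380,150:420,::-1];b=snap('side','d4')[170:290,200:400,::-1]
a=cv2.resize(a,(470,400));b=cv2.resize(b,(330,200),interpolation=2)
b=np.vstack([b,np.zeros((200,330,3),'uint8')]);cv2.imwrite('pics/c5.png',np.hstack([a,b]))
E
```

```text
time: 11.35
tool_pos: [671.9, -11.6, 228.0]
orientation: [0.767, -0.641, -0.0, -0.0]
ft_force: [-0.6, 5.0, 1.3]
gripper_width: 0.002
time: 12.55
tool_pos: [681.5, -64.6, 228.1]
orientation: [0.767, -0.641, 0.0, 0.0]
ft_force: [-0.5, 2.6, -0.5]
gripper_width: 0.004
time: 13.05
tool_pos: [681.5, -64.1, 228.1]
orientation: [0.768, -0.641, 0.0, -0.0]
ft_force: [-0.5, 1.1, 2.1]
gripper_width: 0.003
13.05 [ 118.41681708 -156.56023433] [-0.49184721  1.07126756  2.10144062]
```

View pics/c5.png

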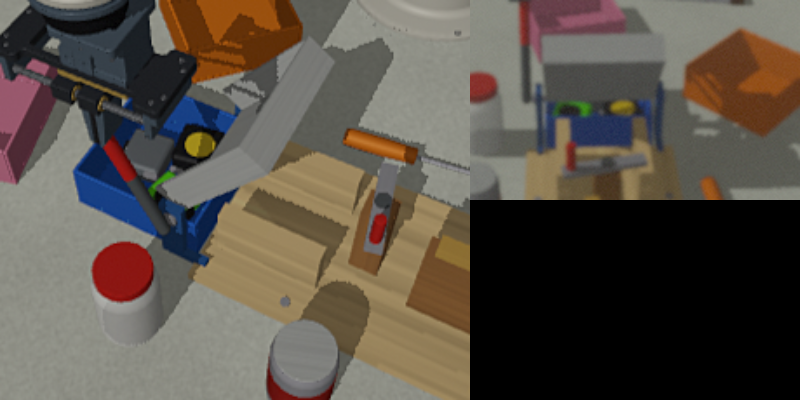

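```bash
python3 -m handwheel '[{"dx":0.04,"dy":-0.2,"dz":0,"ax":0,"ay":0,"az":0},{"dx":0.04,"dy":-0.2,"dz":0,"ax":0,"ay":0,"az":0},{"dx":0,"dy":0,"dz":0,"ax":0,"ay":0,"az":0},{"dx":0,"dy":0,"dz":0,"ax":0,"ay":0,"az":0},{"dx":0,"dy":0,"dz":0,"ax":0,"ay":0,"az":0},{"dx":0,"dy":0,"dz":0,"ax":0,"ay":0,"az":0},{"dx":0,"dy":0,"dz":0,"ax":0,"ay":0,"az":0},{"dx":-0.04,"dy":0.2,"dz":0,"ax":0,"ay":0,"az":0},{"dx":-0.06,"dy":0.3,"dz":0,"ax":0,"ay":0,"az":0},{"dx":-0.08,"dy":0.44,"dz":0,"ax":0,"ay":0,"az":0},{"dx":-0.08,"dy":0.44,"dz":0,"ax":0,"ay":0,"az":0},{"dx":-0.08,"dy":0.44,"dz":0,"ax":0,"ay":0,"az":0}]'
for i in 1; do python3 -m handwheel '[{"dx":-0.08,"dy":0.44,"dz":0,"ax":0,"ay":0,"az":0},{"dx":-0.08,"dy":0.44,"dz":0,"ax":0,"ay":0,"az":0},{"dx":-0.08,"dy":0.44,"dz":0,"ax":0,"ay":0,"az":0},{"dx":-0.08,"dy":0.44,"dz":0,"ax":0,"ay":0,"az":0},{"dx":-0.08,"dy":0.44,"dz":0,"ax":0,"ay":0,"az":0},{"dx":-0.08,"dy":0.44,"dz":0,"ax":0,"ay":0,"az":0},{"dx":-0.08,"dy":0.44,"dz":0,"ax":0,"ay":0,"az":0},{"dx":-0.08,"dy":0.44,"dz":0,"ax":0,"ay":0,"az":0},{"dx":-0.08,"dy":0.44,"dz":0,"ax":0,"ay":0,"az":0},{"dx":-0.08,"dy":0.44,"dz":0,"ax":0,"ay":0,"az":0},{"dx":-0.08,"dy":0.44,"dz":0,"ax":0,"ay":0,"az":0},{"dx":-0.08,"dy":0.44,"dz":0,"ax":0,"ay":0,"az":0}]'; done
python3 - <<'E'
from h import *
s=r.sense();print(s['time'],Sf(s['tool_pos']),s['ft_force'])
a=snap('scene','s5')[150:380,150:420,::-1];cv2.imwrite('pics/c6.png',cv2.resize(a,None,fx=2.5,fy=2.5,interpolation=2))
E
```

```text
time: 14.35
tool_pos: [678.8, -49.4, 228.1]
orientation: [0.768, -0.641, 0.0, -0.0]
ft_force: [-0.1, 1.3, 1.6]
gripper_width: 0.01
time: 15.55
tool_pos: [669.2, 3.2, 228.0]
orientation: [0.767, -0.641, 0.0, -0.0]
ft_force: [0.7, 2.5, 1.1]
gripper_width: 0.005
15.55 [118.34487845 -88.18013164] [0.67818334 2.52715484 1.14337959]
```

View pics/c6.png

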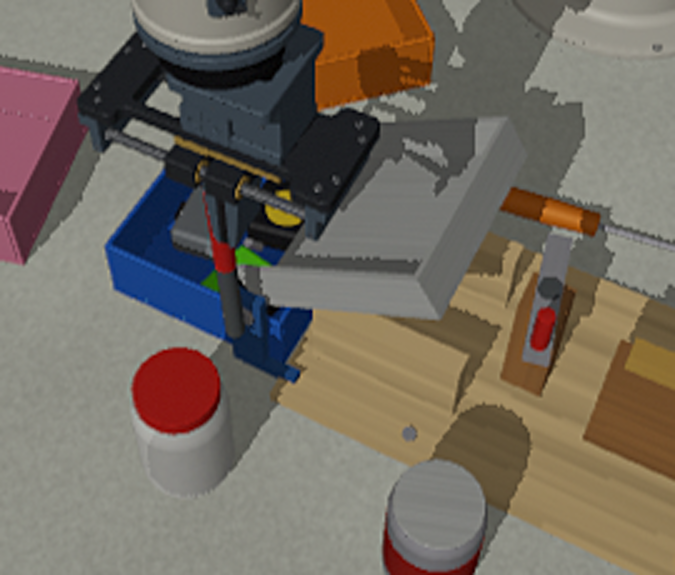

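```bash
python3 -m handwheel '[{"dx":-0.07,"dy":0.39,"dz":0,"ax":0,"ay":0,"az":0},{"dx":-0.07,"dy":0.39,"dz":0,"ax":0,"ay":0,"az":0},{"dx":-0.07,"dy":0.39,"dz":0,"ax":0,"ay":0,"az":0},{"dx":-0.07,"dy":0.39,"dz":0,"ax":0,"ay":0,"az":0},{"dx":-0.07,"dy":0.39,"dz":0,"ax":0,"ay":0,"az":0},{"dx":-0.07,"dy":0.39,"dz":0,"ax":0,"ay":0,"az":0},{"dx":-0.07,"dy":0.39,"dz":0,"ax":0,"ay":0,"az":0},{"dx":-0.07,"dy":0.39,"dz":0,"ax":0,"ay":0,"az":0},{"dx":-0.07,"dy":0.39,"dz":0,"ax":0,"ay":0,"az":0},{"dx":-0.07,"dy":0.39,"dz":0,"ax":0,"ay":0,"az":0},{"dx":-0.07,"dy":0.39,"dz":0,"ax":0,"ay":0,"az":0},{"dx":-0.07,"dy":0.39,"dz":0,"ax":0,"ay":0,"az":0}]'
python3 -m handwheel '[{"dx":-0.07,"dy":0.39,"dz":0,"ax":0,"ay":0,"az":0},{"dx":-0.07,"dy":0.39,"dz":0,"ax":0,"ay":0,"az":0},{"dx":-0.07,"dy":0.39,"dz":0,"ax":0,"ay":0,"az":0},{"dx":-0.07,"dy":0.39,"dz":0,"ax":0,"ay":0,"az":0},{"dx":-0.05,"dy":0.29,"dz":0,"ax":0,"ay":0,"az":0},{"dx":-0.05,"dy":0.29,"dz":0,"ax":0,"ay":0,"az":0},{"dx":-0.05,"dy":0.29,"dz":0,"ax":0,"ay":0,"az":0},{"dx":-0.04,"dy":0.2,"dz":0,"ax":0,"ay":0,"az":0},{"dx":-0.04,"dy":0.2,"dz":0,"ax":0,"ay":0,"az":0},{"dx":-0.04,"dy":0.2,"dz":0,"ax":0,"ay":0,"az":0},{"dx":-0.04,"dy":0.2,"dz":0,"ax":0,"ay":0,"az":0},{"dx":-0.04,"dy":0.2,"dz":0,"ax":0,"ay":0,"az":0}]'
python3 -m handwheel '[{"dx":-0.03,"dy":0.15,"dz":0,"ax":0,"ay":0,"az":0},{"dx":-0.03,"dy":0.15,"dz":0,"ax":0,"ay":0,"az":0},{"dx":-0.03,"dy":0.15,"dz":0,"ax":0,"ay":0,"az":0},{"dx":-0.03,"dy":0.15,"dz":0,"ax":0,"ay":0,"az":0},{"dx":-0.03,"dy":0.15,"dz":0,"ax":0,"ay":0,"az":0},{"dx":-0.03,"dy":0.15,"dz":0,"ax":0,"ay":0,"az":0},{"dx":-0.03,"dy":0.15,"dz":0,"ax":0,"ay":0,"az":0},{"dx":-0.03,"dy":0.15,"dz":0,"ax":0,"ay":0,"az":0},{"dx":-0.03,"dy":0.15,"dz":0,"ax":0,"ay":0,"az":0},{"dx":-0.03,"dy":0.15,"dz":0,"ax":0,"ay":0,"az":0},{"dx":-0.03,"dy":0.15,"dz":0,"ax":0,"ay":0,"az":0},{"dx":-0.03,"dy":0.15,"dz":0,"ax":0,"ay":0,"az":0}]'
python3 - <<'E'
from h import *
s=r.sense();print(s['time'],Sf(s['tool_pos']),s['ft_force'])
E
```

```text
time: 16.8
tool_pos: [660.8, 50.0, 228.0]
orientation: [0.767, -0.641, -0.0, 0.0]
ft_force: [-0.8, 2.2, -1.5]
gripper_width: 0.004
time: 18.0
tool_pos: [654.5, 84.1, 228.0]
orientation: [0.767, -0.641, -0.0, -0.0]
ft_force: [-0.4, 1.8, -1.7]
gripper_width: 0.006
time: 19.2
tool_pos: [650.9, 102.0, 228.0]
orientation: [0.767, -0.641, 0.0, -0.0]
ft_force: [-0.9, 0.0, 0.2]
gripper_width: 0.003
19.2 [118.05341162  12.32496823] [-0.8851865   0.04778217  0.16115308]
```

```bash
python3 - <<'E'
from h import *
print('to above',go(51,84,228))
prev=np.array(W(51,84))
for d in [88,80,70,60,50,40,30,20,10,0]:
    a=np.radians(d); f=np.radians(np.clip((d-30)*3,0,90))
    rel=(23,-13.5*d/30) if d<=30 else (16+7*np.cos(f),-(13.5+7*np.sin(f))) if d<=60 else (16*(90-d)/30,-20.5)
    p=np.array(W(50*np.sin(a)+rel[0],115+50*np.cos(a)+rel[1])); print(d,((p-prev)/10).round(2));prev=p
E
python3 -m handwheel '[{"dx":-0.1,"dy":0.6,"dz":0,"ax":0,"ay":0,"az":0},{"dx":-0.1,"dy":0.6,"dz":0,"ax":0,"ay":0,"az":0}]'
```

```text
to above [-7.88  5.85 -0.  ]
88 [-0.22  1.21]
80 [0.22 0.75]
70 [0.15 0.88]
60 [0.02 0.81]
50 [-0.29  0.77]
40 [-0.51  0.79]
30 [-0.76  0.73]
20 [-0.92  0.66]
10 [-0.95  0.51]
0 [-0.95  0.36]
time: 19.4
tool_pos: [648.9, 114.4, 228.0]
orientation: [0.767, -0.641, -0.0, -0.0]
ft_force: [-0.2, 0.6, -0.1]
gripper_width: 0.007
```

```bash
python3 -m handwheel '[{"dx":-1.92,"dy":1.16,"dz":0,"ax":0,"ay":0,"az":0},{"dx":-1.92,"dy":1.16,"dz":0,"ax":0,"ay":0,"az":0},{"dx":-1.92,"dy":1.16,"dz":0,"ax":0,"ay":0,"az":0},{"dx":-1.92,"dy":1.16,"dz":0,"ax":0,"ay":0,"az":0},{"dx":0,"dy":0,"dz":0,"ax":0,"ay":0,"az":0},{"dx":0,"dy":0,"dz":-2.2,"ax":0,"ay":0,"az":0},{"dx":0,"dy":0,"dz":-2.2,"ax":0,"ay":0,"az":0},{"dx":0,"dy":0,"dz":-2.1,"ax":0,"ay":0,"az":0},{"dx":0,"dy":0,"dz":0,"ax":0,"ay":0,"az":0}]'
python3 - <<'E'
from h import *
s=r.sense();print(s['time'],Sf(s['tool_pos']),s['tool_pos'],s['ft_force'])
a=snap('scene','s6')[150:380,150:470,::-1];cv2.imwrite('pics/c7.png',cv2.resize(a,None,fx=2.5,fy=2.5,interpolation=2))
E
```

```text
time: 20.3
tool_pos: [571.0, 160.1, 160.7]
orientation: [0.767, -0.641, -0.001, 0.002]
ft_force: [-0.5, -0.5, 0.9]
gripper_width: 0.005
20.3 [49.77697757 83.76227848] [570.99794253 160.11268639 160.6556505 ] [-0.51985923 -0.46854814  0.87446301]
```

View pics/c7.png

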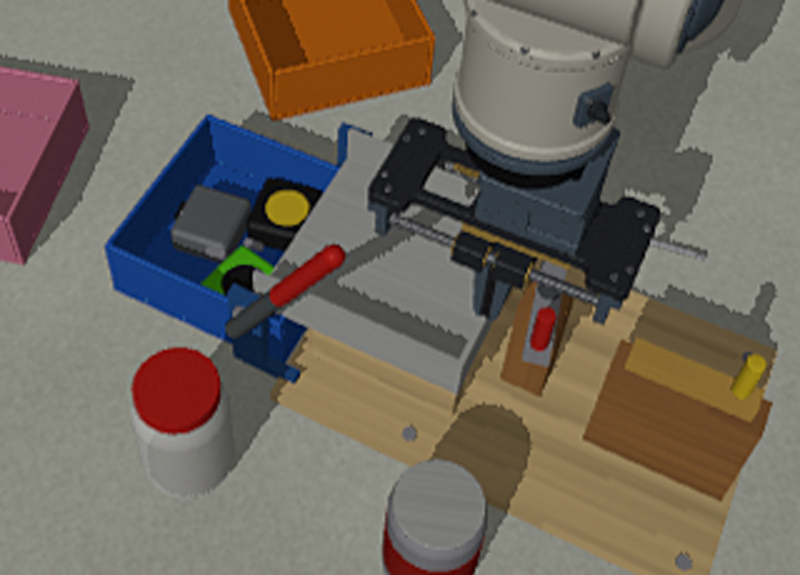

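Tray is level (lever end back at scene (284,253)), and the three tapes lie in the bin. The fingers stand on the tray side of the post, so I close the latch now.

```bash
python3 -m handwheel '[{"dx":-0.07,"dy":0.6,"dz":0,"ax":0,"ay":0,"az":0},{"dx":-0.07,"dy":0.6,"dz":0,"ax":0,"ay":0,"az":0},{"dx":0.11,"dy":0.38,"dz":0,"ax":0,"ay":0,"az":0},{"dx":0.11,"dy":0.38,"dz":0,"ax":0,"ay":0,"az":0},{"dx":0.08,"dy":0.44,"dz":0,"ax":0,"ay":0,"az":0},{"dx":0.08,"dy":0.44,"dz":0,"ax":0,"ay":0,"az":0},{"dx":0.01,"dy":0.4,"dz":0,"ax":0,"ay":0,"az":0},{"dx":0.01,"dy":0.4,"dz":0,"ax":0,"ay":0,"az":0},{"dx":-0.15,"dy":0.38,"dz":0,"ax":0,"ay":0,"az":0},{"dx":-0.15,"dy":0.38,"dz":0,"ax":0,"ay":0,"az":0}]'
python3 -m handwheel '[{"dx":-0.25,"dy":0.4,"dz":0,"ax":0,"ay":0,"az":0},{"dx":-0.25,"dy":0.4,"dz":0,"ax":0,"ay":0,"az":0},{"dx":-0.38,"dy":0.37,"dz":0,"ax":0,"ay":0,"az":0},{"dx":-0.38,"dy":0.37,"dz":0,"ax":0,"ay":0,"az":0},{"dx":-0.46,"dy":0.33,"dz":0,"ax":0,"ay":0,"az":0},{"dx":-0.46,"dy":0.33,"dz":0,"ax":0,"ay":0,"az":0},{"dx":-0.48,"dy":0.26,"dz":0,"ax":0,"ay":0,"az":0},{"dx":-0.48,"dy":0.26,"dz":0,"ax":0,"ay":0,"az":0},{"dx":-0.45,"dy":0.18,"dz":0,"ax":0,"ay":0,"az":0},{"dx":-0.25,"dy":0.1,"dz":0,"ax":0,"ay":0,"az":0},{"dx":0,"dy":0,"dz":0,"ax":0,"ay":0,"az":0}]'
python3 - <<'E'
from h import *
s=r.sense();print(s['time'],Sf(s['tool_pos']),s['tool_pos'],s['ft_force'],go(21,165,163))
E
```

```text
time: 21.35
tool_pos: [571.5, 204.5, 162.9]
orientation: [0.767, -0.641, -0.0, 0.0]
ft_force: [-1.3, -1.9, -0.1]
gripper_width: 0.008
time: 22.45
tool_pos: [532.9, 234.5, 163.1]
orientation: [0.768, -0.641, -0.0, 0.0]
ft_force: [0.2, 1.0, 0.1]
gripper_width: 0.003
22.45 [ 25.61930644 163.76304765] [532.92525661 234.50480109 163.06339519] [0.19570614 1.02403251 0.05599717] [-0.48  0.04 -0.01]
```

Now I press slowly onto the stop, watching the force.

```bash
python3 -m handwheel '[{"dx":-0.15,"dy":-0.02,"dz":0,"ax":0,"ay":0,"az":0},{"dx":-0.15,"dy":-0.02,"dz":0,"ax":0,"ay":0,"az":0},{"dx":0,"dy":0,"dz":0,"ax":0,"ay":0,"az":0}]'
python3 -m handwheel '[{"dx":-0.1,"dy":-0.02,"dz":0,"ax":0,"ay":0,"az":0},{"dx":-0.1,"dy":-0.02,"dz":0,"ax":0,"ay":0,"az":0},{"dx":0,"dy":0,"dz":0,"ax":0,"ay":0,"az":0}]'
```

```text
time: 22.75
tool_pos: [530.3, 234.0, 163.0]
orientation: [0.767, -0.641, -0.0, -0.0]
ft_force: [1.2, 2.4, 0.2]
gripper_width: 0.006
time: 23.05
tool_pos: [528.4, 233.6, 163.1]
orientation: [0.767, -0.641, 0.0, -0.0]
ft_force: [1.6, 2.6, 0.6]
gripper_width: 0.004
```

```bash
for i in 1; do python3 -m handwheel '[{"dx":-0.1,"dy":-0.02,"dz":0,"ax":0,"ay":0,"az":0},{"dx":0,"dy":0,"dz":0,"ax":0,"ay":0,"az":0}]'|grep -E 'pos|ft'
python3 -m handwheel '[{"dx":-0.1,"dy":-0.02,"dz":0,"ax":0,"ay":0,"az":0},{"dx":0,"dy":0,"dz":0,"ax":0,"ay":0,"az":0}]'|grep -E 'pos|ft'; done
python3 - <<'E'
from h import *
s=r.sense();print(s['time'],Sf(s['tool_pos']),s['ft_force'])
a=snap('scene','s7')[180:360,290:470,::-1];cv2.imwrite('pics/c8.png',cv2.resize(a,None,fx=3.2,fy=3.2,interpolation=2))
E
```

```text
tool_pos: [528.0, 233.6, 163.2]
ft_force: [4.1, 4.2, -1.4]
tool_pos: [527.8, 233.5, 163.4]
ft_force: [7.5, 5.3, -3.6]
23.45 [ 20.38158264 163.74019558] [ 7.47436833  5.27175264 -3.62522759]
```

View pics/c8.png

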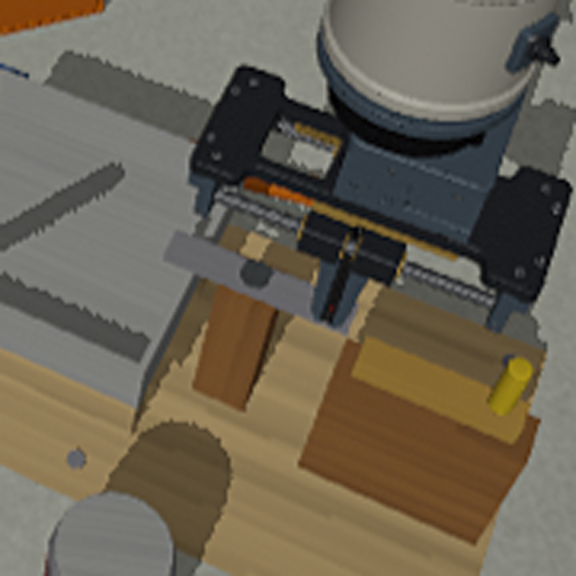

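Force climbs and the TCP stalls at 20 mm from the stand's axis, so the latch is against its stop with its tongue over the rim. I back off, clear the view and compare.

```bash
python3 -m handwheel '[{"dx":0.5,"dy":0.1,"dz":0,"ax":0,"ay":0,"az":0},{"dx":1,"dy":0.2,"dz":0,"ax":0,"ay":0,"az":0},{"dx":0,"dy":0,"dz":3,"ax":0,"ay":0,"az":0},{"dx":0,"dy":0,"dz":4,"ax":0,"ay":0,"az":0},{"dx":0,"dy":0,"dz":4,"ax":0,"ay":0,"az":0},{"dx":0,"dy":3,"dz":2,"ax":0,"ay":0,"az":0},{"dx":-1,"dy":4,"dz":0,"ax":0,"ay":0,"az":0},{"dx":-1,"dy":4,"dz":0,"ax":0,"ay":0,"az":0},{"dx":-1,"dy":4,"dz":0,"ax":0,"ay":0,"az":0},{"dx":-1,"dy":4,"dz":0,"ax":0,"ay":0,"az":0},{"dx":0,"dy":3,"dz":0,"ax":0,"ay":0,"az":0},{"dx":0,"dy":0,"dz":0,"ax":0,"ay":0,"az":0}]'
python3 - <<'E'
from h import *
im=snap('scene','s8')
for f in('s0','s8'):
    m=cv2.imread(f'pics/{f}.png');h=cv2.cvtColor(m,cv2.COLOR_BGR2HSV)
    red=((h[...,0]<6)|(h[...,0]>174))&(h[...,1]>130)&(h[...,2]>60)
    o=(h[...,0]>6)&(h[...,0]<16)&(h[...,1]>190)&(h[...,2]>120); b=(h[...,0]>105)&(h[...,0]<120)&(h[...,1]>150)
    for n,M,(x0,y0,x1,y1) in(('post',red,(385,255,410,285)),('lever',red,(238,245,295,290)),('lid',red,(195,285,245,330)),('can',red,(300,335,350,395)),('screw',o,(360,225,395,250)),('bin',b,(185,195,236,285))):
        ys,xs=np.where(M[y0:y1,x0:x1]);print(f,n,len(xs),(xs.mean()+x0).round(1),(ys.mean()+y0).round(1),xs.min()+x0,ys.min()+y0)
cv2.imwrite('pics/c9.png',cv2.resize(im[150:400,150:480,::-1],None,fx=2.3,fy=2.3,interpolation=2))
E
```

```text
time: 24.7
tool_pos: [500.6, 459.4, 292.1]
orientation: [0.768, -0.64, -0.0, 0.0]
ft_force: [0.4, -0.7, -0.5]
gripper_width: 0.006
s0 post 123 396.3 270.1 391 262
s0 lever 302 272.5 259.6 258 248
s0 lid 957 220.2 305.7 203 289
s0 can 383 319.2 379.4 303 361
s0 screw 120 381.5 238.0 374 233
s0 bin 2322 219.1 244.4 192 196
s8 post 120 396.4 270.0 391 262
s8 lever 299 272.4 259.7 258 248
s8 lid 958 220.2 305.6 203 289
s8 can 383 319.0 379.4 303 359
s8 screw 118 381.4 238.0 374 233
s8 bin 1880 216.9 245.2 192 196
```

View pics/c9.png

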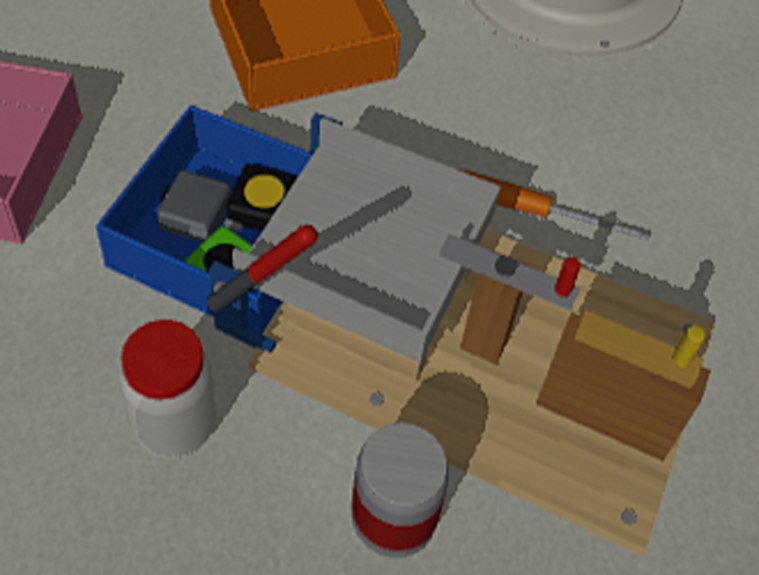

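```bash
python3 -c "
from station import r
print(r.sign_off(), r.sense()['time'])"
```

```text
the job is handed in; nothing more can be done
the job is handed in; nothing more can be done
```

The tray is emptied and the job is handed in at about 25 s of the 61 s allowed. I slid the keeper back, opened the latch, and tipped the tray by its lever to about 1.05 rad. All three tape measures slid into the blue bin. I then followed the lever down slowly and closed the latch against its stop.

- **Final picture:** the green, grey and black tapes are all in the bin.
- **Tray and latch:** the lever and the latch post are within 0.2 px of where they started, so the tray is level and the latch is closed.
- **Other things:** the jar, can and screwdriver are within 0.2 px of where they started. The bin's outer edges have not moved; its colour-mask centre shifted about 2 px because the tapes now cover part of its inside.
- **Forces:** the highest reading printed was about 13 N, and the gripper touches nothing.

No check failed or disagreed.

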